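# Hold a spring clamp open astride two plates in the bench vise

## Task

I still have to tap the two plates in the vise flush before they are clamped, so get the clamp ready for me: squeeze the orange-handled spring clamp wide open where it sits on the clamp rail, and only then lift it off. Bring it to the vise and lower it over the plates' top edge at the yellow mark until both orange pads are completely below the edge, one on each side, without touching the plates. Finish still holding the clamp there, squeezed wide open and still; leave the blue clamp, the drill and the hammer where they are.

Things in the scene. Friction and masses are not known exactly. Their poses are not given: they have to be found in the camera images.
- clamp: Orange-handled steel spring clamp (peg action: squeezing the two handles together opens the jaws), 130 mm long, 22 mm wide, 130 g, clipped upright on the rail, jaws down. Origin: on the pivot pin, 25 mm above the rail's top edge at the start. z up towards the handles, y along the pin and the rail, x across the jaws, along which the handles close. The frame leans with the -x lever, by half the squeeze.
- clamp_handle_a (a point): Outer face of the orange sleeve of the -x handle, 50 mm above the pivot. The sleeves (22 mm wide along y, 7 mm thick) run from 26 to 73 mm above the pivot; on the rail they spread upward in a V: over their outer faces 43 mm at 35 mm above the pivot, 51 mm at 50 mm, 62 mm at the top. Squeezed to the stop they are about parallel, 25 mm over the outer faces.
- clamp_handle_b (a point): The same point on the +x handle. Here each handle takes about 8 N to begin to open the jaws and about 15 N at the stop (lower down it is harder); the stop bears a firm grip of 40 N or more. While squeezed the clamp may be pushed 5 to 15 mm down over the rail (room 18 mm) or along the fingers.
- clamp_lever (a joint): Opening of the orange clamp in rad, the angle between the levers: -0.12 pads shut on each other, about 0 clipped on the 6 mm rail, 0.50 squeezed to the stop. A spring drives it shut.
- clamp_jaw_a (a point): Jaw tip of the orange clamp on its -x side: lower inner edge of the orange pad, 58 mm below the pivot. Each pad is 20 mm along y, 7 mm thick and 16 mm high. Above the pads is the throat, up to the spring coil (7 mm radius about the pivot). The jaw tips are 6 mm apart on the rail, about 34 mm at the stop.
- clamp_jaw_b (a point): The same on the other pad, on the +x side; it moves with the spring lever.
- rail: Clamp rail fixed to the bench: an upright flat steel bar 6 mm thick and 284 mm long, its top edge 80 mm above the bench, on a 75 x 300 mm grey base plate 6 mm thick with a post at each end. Origin: centre of the base's underside; y along the bar, x across it. Orange and blue clamps sit on the bar, at least 100 mm apart.
- vise: Blue bench vise with 100 mm jaws, fixed to the bench; jaw tops 140 mm above the bench. Origin: on the bench below the middle of the jaw gap. y runs along the jaws, x across them; its screw and upright tommy bar (163 mm high) stick out 195 mm to -x, its body and anvil 115 mm to +x.
- plates: Two steel plates face to face in the vise, 10 mm thick together, standing 65 mm out of the jaws. Origin: on the top edge (205 mm above the bench) at the yellow mark, mid-thickness; x across the plates, y along the edge, z up. Dark back plate (+x) 150 mm long; bright front plate 118 mm long, its edge 3 mm lower. The mark, halfway along, is an 8 mm yellow stripe over the edge and down both faces.
- clamp_blue: Blue-handled spring clamp of the same make and size on the same rail; stays there. Origin on its pivot pin.
- drill: Green cordless drill standing on its battery, 207 mm high, 115 x 75 mm foot; stays where it is. Origin: centre of the underside.
- hammer: Hammer lying on the bench beyond the work, 290 mm long; stays where it is.
Things that resemble listed ones, but are neither listed nor needed, are in the scene too. Leave any red look-alike of the clamp alone.

How it is judged:
By the outcome, as a careful person would: the job done as asked, in the order asked, and still so for the second after the job is handed in, while the arm keeps its last pose, push and grip.
It also fails if it takes over 38 s, if anything falls off the work surface, if the arm or the gripper's body presses on something with over 40 N, if the wrist force passes 120 N, or if a joint passes its speed limit or range.

## Robot

A 6-joint arm with a two-finger parallel gripper is mounted at the origin on the work surface. World frame = base frame: x ahead of the robot, y to its left, z up, the work surface at z = 0. Lengths are in m, angles in rad, forces in N, time in s.
With the tool pointing down it reaches from about 0.25 to 0.8 m from the base axis. Payload 8.5 kg.
Tool frame: the origin (TCP) lies midway between the tips of the shut fingers; the grasp point (between the pads) lies 19 mm behind it (bot.tcp_to_grasp is the distance from the TCP to the grasp point, in m); z points along the fingers, y is the direction in which the jaws open and shut (so a half turn about z gives the same grasp; the last joint's range is limited). The gripper opens to 85 mm and grips with 20 to 120 N. Pads are 22 mm wide; open, the fingers measure 114 mm over their backs; the gripper's body (76 mm by 85 mm) begins 54 mm behind the grasp point. The pads swing forward as they close: fully open they stand 13 mm farther back than shut.
Start: joints at [1.202, 0.238, -0.013, 1.319, 0, 1.571], TCP at [0.189, 0.49, 0.231] pointing down, gripper open.
Joint ranges: [-2.66, 2.66], [-1.03, 1.9], [-1.14, 1.46], [-1.82, 2.27], [-1.45, 1.34], [-3.14, 3.14]. Speed limits (rad/s): [2.22, 2.22, 2.79, 3.14, 3.14, 3.14].

## Interface

Orientations are given as a unit quaternion [x, y, z, w].
In Python, from rig import bot, move_gripper, grab_frame, camera_model, workorder gives the robot as it stands. Calls block until the motion is done:
- bot.move_to(position, orientation): joint-space move of the TCP to a pose.
- bot.move_l(position, velocity=0.15, rotation=None): straight line of the TCP; rotation=None keeps the orientation; velocity is the mean speed in m/s.
- bot.set_joints(angles): joint-space move.
- move_gripper(opening): finger opening in m; the grip force is fixed at half the most; returns when the fingers have stopped.
- bot.dwell(seconds).
- bot.solve_ik(position, orientation): joint angles nearest the present ones, or None.
- bot.sense(): the state.
- grab_frame(name): name is "scene" or "side" or "wrist"; returns the picture (480x640x3 uint8, blue, green, red); there is no depth.
- camera_model(name): a dict with "camera_matrix" (3x3 intrinsics, pixels), "rvec" (rotation vector, rad) and "tvec" (3), from world to camera coordinates, as OpenCV has them. Camera axes: x right, y down, z forward; pixel columns grow to the right and rows downward; lengths in m; the calibration is good to about 2 mm. A picture is of the moment at which its call begins: read the wrist's pose just before it. camera_model takes no time and is no camera call; for the wrist camera it gives the pose at the moment of the call.
A pose or a line that the arm cannot do raises bot.IKError and nothing moves.
- workorder.job_done(): hands the job in, once; it reports no verdict.
The state is a dict: "time": time; "qpos": joint angles; "qd": joint speeds; "effort": joint torques, N m; "position": TCP position; "eef_rot": TCP orientation; "ft_force": force on the tool from outside, world axes, zero at the start; "moment": the same for the moment, N m; "opening": finger opening in m.
Only numpy, scipy, OpenCV 4.12 (cv2) and the standard library are available. Lean on these libraries where they do the work, as an engineer would, in place of code of your own. Each camera call takes 0.05 s, during which the arm holds its last target. There are 200 camera calls.

## Working session

There is one attempt and no reset: what is moved stays moved. The work goes in short steps, each a Python script; the robot and the scene stay as the last script left them, time stands still between calls to the robot, and variables do not carry over. Pictures are saved under pics/ and viewed, about 8 in all and at most 12, crops included, and the job is handed in when it is done.

```bash
mkdir -p pics; ls
python3 - <<'E'
from rig import bot, grab_frame, camera_model
import cv2, numpy as np
s=bot.sense(); print(s['time'],s['position'],s['eef_rot'],s['opening'],bot.tcp_to_grasp)
for n in("scene","side"):
    cv2.imwrite(f"pics/{n}0.png",grab_frame(n))
    m=camera_model(n);R=cv2.Rodrigues(np.array(m['rvec']))[0];print(n,np.array(m['camera_matrix']).tolist(),(-R.T@np.array(m['tvec']).ravel()).round(3),R.round(3).tolist())
E
```

```text
pics
0.0 [0.18907974 0.48931582 0.23065384] [ 1.83323263e-01  9.83052408e-01 -7.24339621e-04 -1.43845870e-04] 0.08545054360179075 0.0187
scene [[506.90852654389175, 0.0, 322.53998647011844], [0.0, 506.90852654389175, 245.34168819193906], [0.0, 0.0, 1.0]] [ 1.225 -0.199  1.016] [[0.377, 0.926, -0.01], [0.737, -0.307, -0.603], [-0.561, 0.22, -0.798]]
side [[460.40044649843645, 0.0, 315.3958857608882], [0.0, 460.40044649843645, 245.88330363202812], [0.0, 0.0, 1.0]] [0.505 0.81  0.648] [[-0.997, -0.069, -0.022], [-0.021, 0.558, -0.83], [0.07, -0.827, -0.558]]
```

View pics/scene0.png

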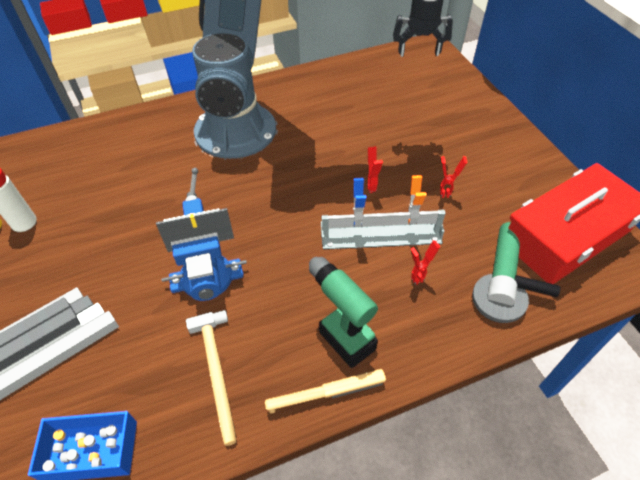

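View pics/side0.png

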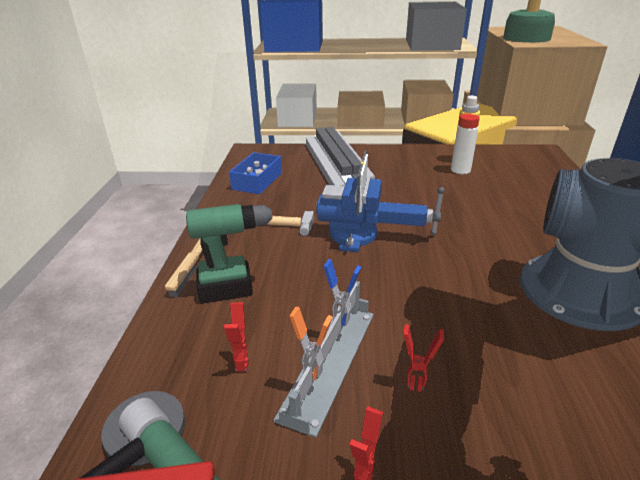

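The scene view shows the orange clamp at about (416,197). Things it could be taken for are the blue clamp at (359,200) and red look-alikes at (373,170), (452,177) and (425,262). In the side view orange is at (310,340), blue at (343,290) and red at (237,338), (420,355) and (367,440). The vise plates, with the yellow mark, are at scene (194,225) and side (364,180). Next I'll take close crops with colour masks.

Run:
```python
import cv2, numpy as np
a=cv2.imread('pics/scene0.png');b=cv2.imread('pics/side0.png')
def crop(i,x,y,w,h,k):return cv2.resize(i[y:y+h,x:x+w],None,fx=k,fy=k,interpolation=cv2.INTER_CUBIC)
c=np.zeros((600,800,3),np.uint8)
def put(im,x,y):c[y:y+im.shape[0],x:x+im.shape[1]]=im
put(crop(a,315,165,135,85,3),0,0)      # 405x255
put(crop(a,150,190,95,65,4),410,0)   # 380x260
put(crop(b,265,250,115,190,1.75) if 0 else crop(b,270,250,110,110,3),0,265) #330x330
put(crop(b,330,140,60,80,4),340,265) #240x320
put(crop(b,270,350,110,85,2),580,265)
cv2.imwrite('pics/comp1.png',c)
for n,i in(('scene',a),('side',b)):
    h=cv2.cvtColor(i,cv2.COLOR_BGR2HSV)
    for nm,lo,hi in(('orange',(8,150,120),(19,255,255)),('yellow',(21,130,110),(33,255,255))):
        m=cv2.inRange(h,lo,hi);k,_,st,ce=cv2.connectedComponentsWithStats(m)
        for j in range(1,k):
            if st[j,4]>6:
                pts=cv2.findNonZero((np.roll(_,0)==j).astype(np.uint8))
                print(n,nm,st[j].tolist(),ce[j].round(1),cv2.boxPoints(cv2.minAreaRect(pts)).round(1).tolist() if st[j,4]<600 else '')
```

```text
scene orange [0, 34, 640, 446, 137620] [274.4 260.6] 
scene orange [434, 153, 4, 2, 7] [435.3 153.4] [[434.0, 153.0], [437.0, 153.0], [437.0, 154.0], [434.0, 154.0]]
scene orange [410, 174, 30, 36, 555] [422.7 194.8] [[410.0, 174.0], [439.0, 174.0], [439.0, 209.0], [410.0, 209.0]]
scene orange [364, 194, 46, 19, 529] [389.7 204.2] [[362.8999938964844, 196.8000030517578], [408.79998779296875, 193.5], [410.0, 209.8000030517578], [364.1000061035156, 213.10000610351562]]
scene orange [631, 227, 9, 15, 80] [635.8 233.1] [[629.5, 231.5], [635.0, 226.0], [644.5, 235.5], [639.0, 241.0]]
scene orange [417, 245, 12, 15, 90] [422.2 250.1] [[416.8999938964844, 246.0], [428.0, 244.60000610351562], [429.6000061035156, 257.8999938964844], [418.5, 259.29998779296875]]
scene orange [517, 267, 13, 11, 66] [522.1 272.8] [[515.7999877929688, 273.6000061035156], [518.0, 267.0], [530.9000244140625, 271.29998779296875], [528.7000122070312, 277.8999938964844]]
scene orange [527, 291, 26, 9, 75] [539.8 294.9] [[526.5, 293.1000061035156], [527.2000122070312, 290.29998779296875], [552.5999755859375, 296.600006
[... 1191 characters left out ...]
89], [478.0, 125.0]]
side orange [289, 306, 18, 34, 356] [297.9 322.1] [[286.5, 309.1000061035156], [298.3999938964844, 304.79998779296875], [309.3999938964844, 335.20001220703125], [297.6000061035156, 339.5]]
side orange [317, 315, 15, 30, 163] [323.8 328.9] [[315.1000061035156, 342.8999938964844], [326.3999938964844, 313.6000061035156], [331.8999938964844, 315.70001220703125], [320.5, 345.0]]
side orange [313, 366, 5, 13, 38] [314.6 372.7] [[312.0, 377.8999938964844], [313.79998779296875, 365.70001220703125], [317.1000061035156, 366.20001220703125], [315.3999938964844, 378.29998779296875]]
side yellow [474, 104, 43, 40, 813] [492.6 125. ] 
side yellow [404, 108, 61, 36, 1053] [438.5 125.3]
```

View pics/comp1.png

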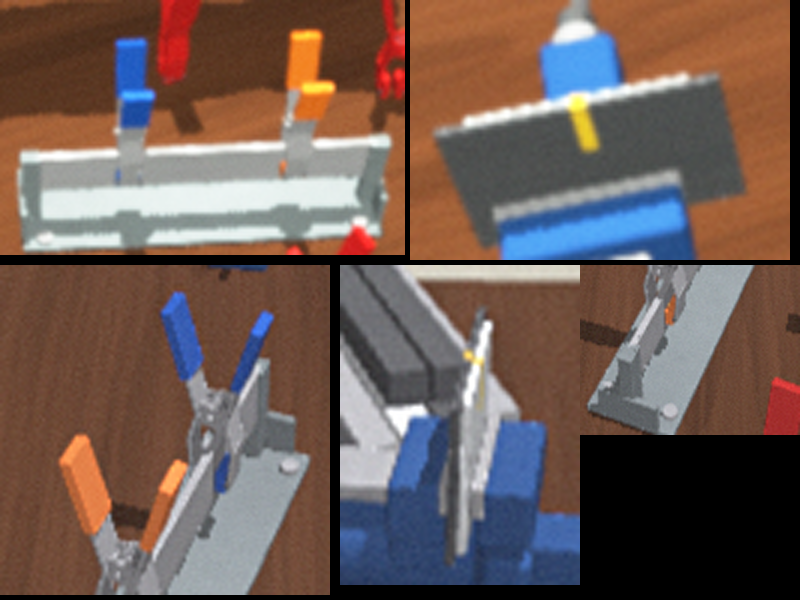

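The crops show an orange clamp on the rail bar in both views. Its sleeve tops are at scene (416,176) and (420,194), and side (294,310) and (329,316). The dark plate's top edge runs from scene (157,223) to (227,209), with the mark at (192,214). Now I'll cast rays.

```bash
cat > h.py <<'E'
from rig import bot, move_gripper, grab_frame, camera_model, workorder
import cv2, numpy as np
from scipy.spatial.transform import Rotation as Rn
def ray(n,p,m=None):
    m=m or camera_model(n);R=cv2.Rodrigues(np.array(m['rvec'],float))[0]
    c=-R.T@np.array(m['tvec'],float).ravel()
    return c,R.T@np.linalg.solve(np.array(m['camera_matrix']),[p[0],p[1],1.])
def cast(n,p,z,m=None):
    c,d=ray(n,p,m);return c+d*(z-c[2])/d[2]
def tri(n1,p1,n2,p2,m1=None,m2=None):
    c1,d1=ray(n1,p1,m1);c2,d2=ray(n2,p2,m2)
    t=np.linalg.lstsq(np.c_[d1,-d2],c2-c1,rcond=None)[0]
    a,b=c1+d1*t[0],c2+d2*t[1];return (a+b)/2,np.linalg.norm(a-b)
E
python3 - <<'E'
from h import *
np.set_printoptions(precision=4,suppress=True)
A=lambda x,y:(315+x/3,165+y/3); P=lambda x,y:(150+(x-410)/4,190+y/4)
S=lambda x,y:(270+x/3,250+(y-265)/3); V=lambda x,y:(330+(x-340)/4,140+(y-265)/4)
r0,r1=cast('scene',A(38,152),.08),cast('scene',A(372,139),.08);print('rail top',r0,r1,np.linalg.norm(r1-r0),np.degrees(np.arctan2(*(r1-r0)[1::-1])))
b0,b1=cast('scene',A(22,248),.006),cast('scene',A(383,234),.006);print('base +x edge',b0,b1,np.linalg.norm(b1-b0),np.degrees(np.arctan2(*(b1-b0)[1::-1])))
for nm,a,s in(('-x',(416.3,176.6),S(178,462)),('+x',(420,193.8),S(72,448))):
    print(nm,cast('scene',a,.178),cast('side',s,.178),*tri('scene',a,'side',s))
p0,p1=cast('scene',P(437,131),.205),cast('scene',P(718,76),.205);print('dark',p0,p1,np.linalg.norm(p1-p0),np.degrees(np.arctan2(*(p1-p0)[1::-1])))
q0,q1=cast('scene',P(465,121),.202),cast('scene',P(688,76),.202);print('bright',q0,q1,np.linalg.norm(q1-q0))
print('mark',cast('scene',P(577,97),.205),cast('side',V(475,357),.205),*tri('scene',P(577,97),'side',V(475,357)))
print('side far/near plate top',cast('side',V(482,310),.205),cast('side',V(455,420),.205))
E
```

```text
rail top [0.4879 0.1042 0.08  ] [0.5794 0.3592 0.08  ] 0.2709069319166616 70.25555160689697
base +x edge [0.521 0.076 0.006] [0.6231 0.3591 0.006 ] 0.3009340965050041 70.16835740300353
-x [0.5347 0.306  0.178 ] [0.5297 0.2985 0.178 ] [0.5324 0.304  0.1802] 0.007230153940292885
+x [0.5854 0.2878 0.178 ] [0.5836 0.2906 0.178 ] [0.584  0.2888 0.1763] 0.00024808799833083225
dark [ 0.4669 -0.2724  0.205 ] [ 0.4867 -0.1266  0.205 ] 0.1471514621217425 82.27525420120256
bright [ 0.463  -0.2577  0.202 ] [ 0.4778 -0.1411  0.202 ] 0.11753122634923745
mark [ 0.4721 -0.1994  0.205 ] [ 0.4709 -0.1985  0.205 ] [ 0.4711 -0.1995  0.2043] 0.0006499796910336493
side far/near plate top [ 0.4653 -0.2696  0.205 ] [ 0.4833 -0.1137  0.205 ]
```

```bash
cat >> h.py <<'E'
np.set_printoptions(precision=4,suppress=True)
def down(yaw_y):   # tool y axis at heading yaw_y (deg), z down
    a=np.radians(yaw_y);y=np.array([np.cos(a),np.sin(a),0]);z=np.array([0,0,-1.]);return Rn.from_matrix(np.c_[np.cross(y,z),y,z]).as_quat()
E
python3 - <<'E'
from h import *
for p in((435,243),(455,160),(376,150)):print('red top',cast('scene',p,.13))
for y in(-19.8,160.2):
    print(y,bot.solve_ik([.559,.297,.30],down(y)),bot.solve_ik([.559,.297,.13],down(y)),bot.solve_ik([.472,-.199,.265],down(y+12.1)))
y=-19.8
q=[bot.solve_ik([.559,.297,.30],down(a)) for a in(-19.8,160.2)]
k=int(np.argmin([abs(v[5]) if v is not None else 9 for v in q]));y=(-19.8,160.2)[k]
bot.move_to([.559,.297,.30],down(y))
s=bot.sense();print(y,s['time'],s['position']);m=camera_model('wrist');i=grab_frame('wrist');cv2.imwrite('pics/w1.png',i)
R=cv2.Rodrigues(np.array(m['rvec']))[0];print({k:np.array(v).tolist() for k,v in m.items()},-R.T@np.array(m['tvec']).ravel())
E
```

```text
red top [0.6905 0.2751 0.13  ]
red top [0.4814 0.4517 0.13  ]
red top [0.372  0.2858 0.13  ]
-19.8 [0.4884 0.4271 0.4385 1.5822 0.     2.4047] [0.4884 0.4677 0.0699 1.173  0.     2.4047] [-0.399   0.2072  0.0315  1.3951  0.      1.3062]
160.2 [ 0.4884  0.4271  0.4385  1.5822  0.     -0.7368] [ 0.4884  0.4677  0.0699  1.173   0.     -0.7368] [-0.399   0.2072  0.0315  1.3951  0.     -1.8354]
160.2 2.0833 [0.5587 0.2974 0.2999]
{'camera_matrix': [[351.0148885745868, 0.0, 325.2231119764312], [0.0, 351.0148885745868, 239.29373482613377], [0.0, 0.0, 1.0]], 'rvec': [-0.5265255024832249, -3.017176861322633, -0.42999292286802404], 'tvec': [0.424998788642676, -0.5070845779173665, 0.31397807077629153]} [0.535  0.2316 0.4433]
```

View pics/w1.png

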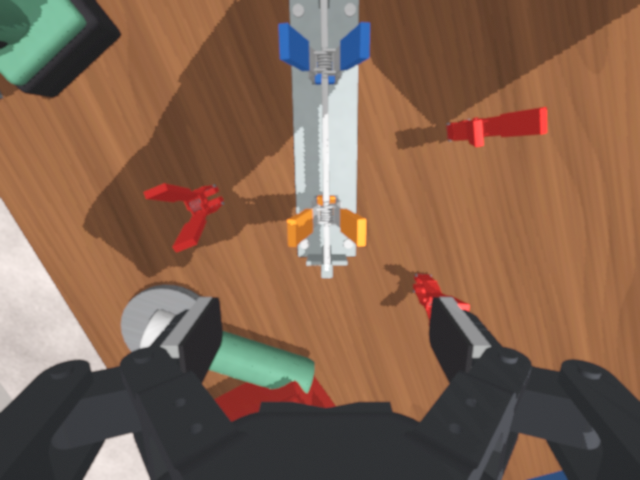

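The wrist view shows the orange clamp on the rail at (326,228) with the blue clamp at (325,50). The red look-alikes stand clear at (190,210), (500,125) and (440,295). I'll refine the position from this view.

Run:
```python
from h import *
m=camera_model('wrist');i=cv2.imread('pics/w1.png');h=cv2.cvtColor(i,cv2.COLOR_BGR2HSV)
o=cv2.inRange(h,(10,190,150),(30,255,255));o[:180]=0;o[270:]=0
k,_,st,ce=cv2.connectedComponentsWithStats(o)
for j in range(1,k):
    if st[j,4]>15:print(st[j],ce[j])
W=lambda p,z:cast('wrist',p,z,m)
# bar top: bright thin strip cols 315..335
v=h[...,2].astype(int)
for r in(110,130,150,170,185,250,260):print(r,v[r,314:338].tolist())
print('outer top',W((288,233),.178),W((366,233),.178),np.linalg.norm(W((288,233),.178)-W((366,233),.178)))
ds=np.array([.941,-.339])
for n,p in(('bluemid',(325,50)),):print(W(p,.105))
```

```text
[288 210  23  36 570] [299.0772 227.2474]
[342 211  21  32 383] [349.9138 224.2063]
110 [157, 157, 158, 169, 192, 212, 219, 211, 195, 182, 179, 180, 182, 191, 206, 219, 223, 224, 224, 224, 224, 224, 224, 224]
130 [156, 157, 157, 167, 191, 213, 220, 220, 224, 236, 244, 247, 247, 241, 234, 228, 226, 226, 225, 225, 225, 225, 225, 225]
150 [159, 159, 159, 166, 185, 206, 217, 224, 232, 240, 245, 247, 247, 246, 242, 233, 227, 226, 226, 226, 226, 226, 226, 226]
170 [156, 156, 157, 164, 184, 207, 220, 223, 224, 230, 241, 247, 249, 245, 236, 226, 223, 224, 224, 224, 225, 226, 226, 227]
185 [155, 155, 155, 156, 165, 189, 210, 219, 221, 229, 242, 249, 250, 246, 235, 222, 221, 224, 225, 225, 225, 225, 225, 225]
250 [150, 150, 150, 150, 150, 150, 148, 143, 142, 173, 213, 238, 247, 246, 234, 205, 175, 185, 208, 217, 218, 218, 218, 218]
260 [124, 123, 124, 124, 124, 124, 123, 123, 130, 163, 209, 239, 247, 248, 244, 225, 182, 143, 145, 153, 155, 155, 155, 156]
outer top [0.5868 0.2897 0.178 ] [0.5294 0.3103 0.178 ] 0.061080179409404835
[0.5106 0.1633 0.105 ]
```

Run:
```python
from h import *
m=camera_model('wrist');W=lambda p,z:cast('wrist',p,z,m)
a,b=W((325.6,130),.08),W((326.4,258),.08);u=(b-a)/np.linalg.norm(b-a)
print(a,b,np.degrees(np.arctan2(u[1],u[0])))
c=(W((288,231.5),.178)+W((366,231.5),.178))/2;print('clamp top mid',c)
f=a+u*((c-a)@u*1);print('on rail line',f, 'perp',np.cross(u,c-a)[2])
R=Rn.from_quat(bot.sense()['eef_rot']).as_matrix();print('tool y heading',np.degrees(np.arctan2(R[1,1],R[0,1])))
```

```text
[0.5324 0.2254 0.08  ] [0.5768 0.3517 0.08  ] 70.60883673879329
clamp top mid [0.5577 0.2988 0.178 ]
on rail line [0.5582 0.2987 0.08  ] perp 0.000516113029915468
tool y heading 160.21933172700165
```

Run:
```python
from h import *
bot.move_to([.558,.2985,.27],down(160.5))
bot.move_l([.558,.2985,.134],0.12)
s=bot.sense();print(s['time'],s['position'],s['ft_force'],s['opening'])
move_gripper(0.015)
s=bot.sense();print(s['time'],s['position'],s['ft_force'],s['moment'],s['opening'])
a=grab_frame('side')[240:400,250:380];b=grab_frame('scene')[150:250,350:470];w=grab_frame('wrist')
c=np.zeros((600,800,3),np.uint8);c[:480,:390]=cv2.resize(a,None,fx=3,fy=3,interpolation=2);c[:300,400:760]=cv2.resize(b,None,fx=3,fy=3,interpolation=2);c[300:600,400:800]=cv2.resize(w,(400,300),interpolation=3)
cv2.imwrite('pics/sq.png',c);cv2.imwrite('pics/sqw.png',w)
```

```text
3.6667 [0.5584 0.2987 0.1348] [-0.4095  1.2283 -0.0498] 0.08552143120038645
4.2583 [0.558  0.2985 0.1339] [ 0.297   0.1192 -0.6766] [ 0.0258 -0.0014 -0.0095] 0.022838069524924766
```

View pics/sq.png

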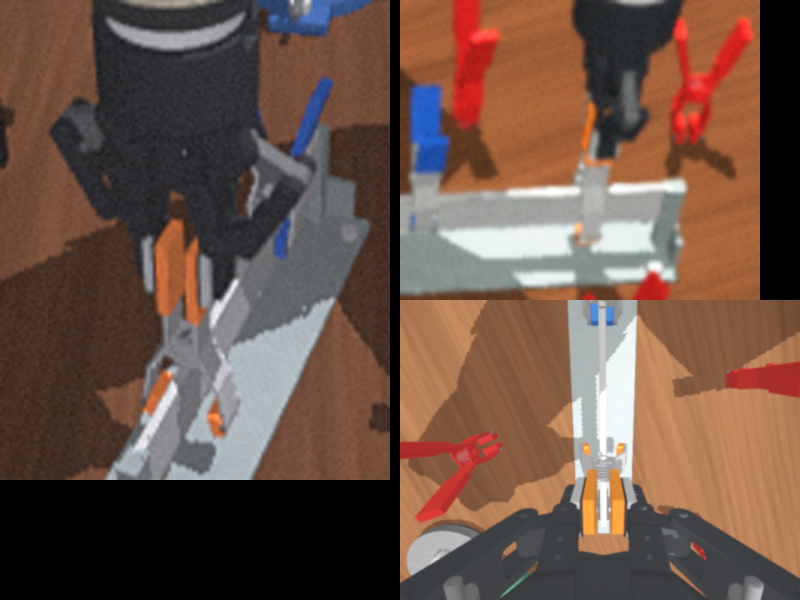

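The composite shows the jaws spread wide around the bar, with the pads off it on both sides (left panel at (158,390) and (215,415)). Both sleeves are parallel between the fingers. I'll lift straight up and carry it to a hover over the mark.

Run:
```python
from h import *
bot.move_l([.558,.2985,.36],0.12)
bot.move_to([.472,-.199,.36],down(172.4))
s=bot.sense();print(s['time'],s['position'],s['ft_force'],s['opening'])
m=camera_model('wrist');w=grab_frame('wrist');a=grab_frame('side');b=grab_frame('scene')
for n,i in(('w',w),('a',a),('b',b)):cv2.imwrite(f'pics/hov_{n}.png',i)
c=np.zeros((600,800,3),np.uint8)
A=cv2.resize(a[60:210,290:440],None,fx=2.5,fy=2.5,interpolation=2);c[:375,:375]=A
B=cv2.resize(b[110:260,120:270],None,fx=2.5,fy=2.5,interpolation=2);c[:375,400:775]=B
w2=w[120:380,160:480];c[375:600,:277]=cv2.resize(w2,(277,225),interpolation=3)
cv2.imwrite('pics/hov.png',cv2.resize(w[80:480,130:530],(600,600),interpolation=2));cv2.imwrite('pics/hov2.png',c[:375])
```

```text
8.275 [ 0.4724 -0.1984  0.3599] [-1.1025  0.2738 -1.759 ] 0.022805200268373002
```

View pics/hov.png

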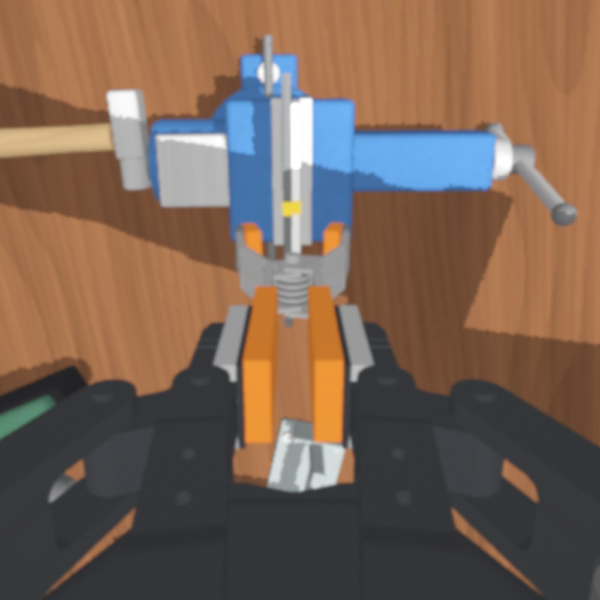

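View pics/hov2.png

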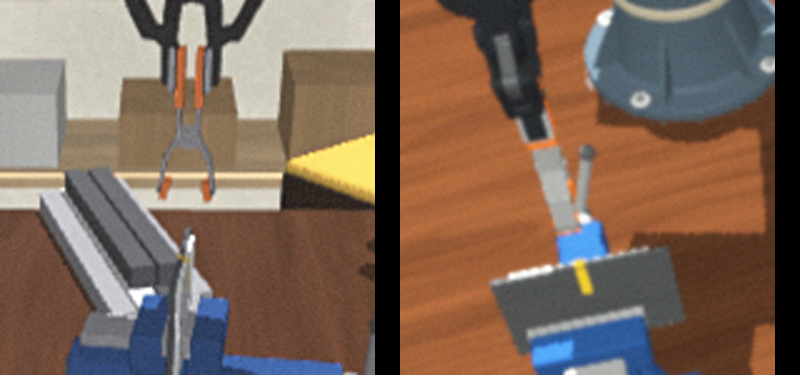

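In the wrist view the yellow mark is at (324,219), with the open jaws symmetric about the same column. The side view shows pads at about (356,135) and (373,136), with the pivot at (365,114). Now I'll measure the clamp against the mark.

Run:
```python
from h import *
m=camera_model('wrist');s=bot.sense();T=s['position'];R=Rn.from_quat(s['eef_rot']).as_matrix();n=R[:,0]
w=cv2.imread('pics/hov_w.png');a=cv2.imread('pics/hov_a.png')
def blobs(i,lo,hi,box,mn=6):
    x,y,X,Y=box;k,l,st,ce=cv2.connectedComponentsWithStats(cv2.inRange(cv2.cvtColor(i[y:Y,x:X],cv2.COLOR_BGR2HSV),lo,hi))
    return [((st[j,:4]+[x,y,0,0]).tolist(),ce[j]+[x,y]) for j in range(1,k) if st[j,4]>=mn]
def onplane(nm,p):
    c,d=ray(nm,p,m if nm=='wrist' else None);q=c+d*((T-c)@n)/(d@n);return q,(q-T)@R
print('TCP',T,'tool y',np.degrees(np.arctan2(R[1,1],R[0,1])))
for b,c in blobs(w,(21,120,100),(33,255,255),(290,180,360,250)):print('mark w',b,c,cast('wrist',c,.205,m))
for b,c in blobs(w,(5,150,100),(20,255,255),(270,215,380,258)):print('pad w',b,c)
g=cv2.cvtColor(w,cv2.COLOR_BGR2GRAY)
for r in(150,170,190,219,235):print(r,g[r,305:345].tolist())
for b,c in blobs(a,(3,130,80),(20,255,255),(340,60,390,145),4):
    x,y,W,H=b;print('side orange',b,c,'top',onplane('side',(c[0],y)),'bot',onplane('side',(c[0],y+H)))
print('pivot side',onplane('side',(365.2,114)))
print('row of far plate ends', [cv2.projectPoints(np.array([[p]],float),np.array(m['rvec']),np.array(m['tvec']),np.array(m['camera_matrix']),None)[0].ravel() for p in((.4669,-.2724,.205),(.4867,-.1266,.205),(.472,-.199,.205))])
```

```text
TCP [ 0.4725 -0.1984  0.3599] tool y 172.46662612054925
mark w [319, 215, 11, 9] [323.7126 218.5057] [ 0.4738 -0.2005  0.205 ]
pad w [293, 230, 13, 19] [298.6488 238.5476]
pad w [344, 230, 14, 19] [350.512  238.5542]
150 [107, 107, 106, 107, 118, 144, 169, 181, 184, 185, 184, 181, 176, 173, 176, 181, 186, 194, 219, 255, 255, 255, 255, 255, 255, 255, 254, 255, 255, 255, 255, 255, 244, 208, 169, 160, 159, 159, 159, 160]
170 [108, 109, 108, 108, 113, 128, 155, 175, 182, 183, 182, 180, 174, 170, 175, 181, 185, 192, 215, 255, 255, 255, 255, 255, 255, 255, 251, 255, 255, 255, 255, 255, 243, 208, 170, 160, 159, 160, 159, 160]
190 [106, 107, 107, 106, 108, 118, 145, 170, 181, 183, 183, 180, 175, 171, 175, 179, 183, 188, 209, 252, 255, 255, 255, 255, 255, 235, 194, 185, 185, 188, 196, 202, 190, 153, 120, 122, 129, 127, 127, 137]
219 [105, 106, 106, 106, 107, 114, 134, 160, 178, 185, 186, 186, 192, 201, 205, 206, 206, 206, 206, 206, 206, 206, 206, 206, 206, 202, 193, 186, 185, 184, 181, 172, 150, 122, 106, 103, 104, 104, 103, 103]
235 [120, 108, 106, 106, 107, 109, 125, 154, 176, 185, 186, 185
[... 447 characters left out ...]
  ,  0.0062, -0.0361])) bot (array([ 0.464 , -0.1972,  0.3434]), array([-0.    ,  0.0085,  0.0165]))
side orange [354, 131, 5, 9] [355.7826 134.5217] top (array([ 0.4915, -0.2009,  0.2814]), array([ 0.    , -0.0193,  0.0784])) bot (array([ 0.491 , -0.2008,  0.2603]), array([ 0.    , -0.0187,  0.0996]))
side orange [370, 132, 4, 8] [371.913  135.4348] top (array([ 0.4555, -0.1961,  0.281 ]), array([-0.    ,  0.0171,  0.0789])) bot (array([ 0.4546, -0.196 ,  0.2623]), array([-0.    ,  0.018 ,  0.0976]))
pivot side (array([ 0.472 , -0.1983,  0.3211]), array([-0.    ,  0.0005,  0.0388]))
row of far plate ends [array([320.4432, 131.761 ]), array([320.4965, 297.2971]), array([326.0105, 219.9459])]
```

Run:
```python
from h import *
bot.move_l([.4732,-.200,.315],0.1)
s=bot.sense();print(s['time'],s['position'],s['ft_force'],s['opening'])
w=grab_frame('wrist');a=grab_frame('side');b=grab_frame('scene')
for n,i in(('w',w),('a',a),('b',b)):cv2.imwrite(f'pics/low_{n}.png',i)
c=np.zeros((600,800,3),np.uint8)
c[:480,:400]=cv2.resize(a[100:220,315:415],None,fx=4,fy=4,interpolation=2)
c[:,410:800]=cv2.resize(w[170:370,260:390],None,fx=3,fy=3,interpolation=2)
cv2.imwrite('pics/low.png',c)
```

```text
9.025 [ 0.4733 -0.1999  0.3154] [ 0.1943 -0.0381 -1.0312] 0.0225892860038812
```

View pics/low.png

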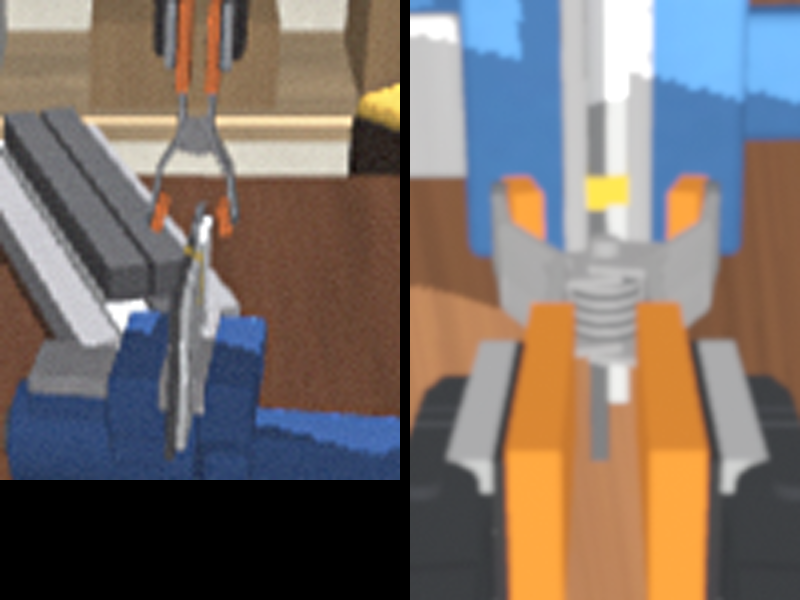

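Run:
```python
from h import *
m=camera_model('wrist')
for z in(.217,.221,.225):
    print(z,cast('wrist',(260+525-410,0) if 0 else (260+(523-410)/3,170+176/3),z,m),cast('wrist',(260+(686-410)/3,170+176/3),z,m))
print('mark',cast('wrist',(260+(607-410)/3,170+192/3),.2045,m), [cast('wrist',(260+(607-410)/3,170+r/3),.2045,m)[1] for r in(177,209)])
```

```text
0.217 [ 0.4924 -0.2101  0.217 ] [ 0.4541 -0.205   0.217 ]
0.221 [ 0.492 -0.211  0.221] [ 0.4543 -0.206   0.221 ]
0.225 [ 0.4915 -0.212   0.225 ] [ 0.4544 -0.2071  0.225 ]
mark [ 0.4737 -0.2001  0.2045] [np.float64(-0.20397846752100338), np.float64(-0.19572848517735325)]
```

Clamp and mark agree to about 1.5 mm, and pads straddle the plates symmetrically (pads' mid col 606, mark mid 607 in the crop). I'll lower it slowly.

Run:
```python
from h import *
bot.move_l([.4730,-.2008,.315],0.05)
bot.move_l([.4730,-.2008,.269],0.05)
bot.dwell(0.5)
s=bot.sense();print(s['time'],s['position'],s['ft_force'],s['moment'],s['opening'])
w=grab_frame('wrist');a=grab_frame('side');b=grab_frame('scene')
for n,i in(('w',w),('a',a),('b',b)):cv2.imwrite(f'pics/end_{n}.png',i)
c=np.zeros((600,800,3),np.uint8)
c[:480,:400]=cv2.resize(a[100:220,315:415],None,fx=4,fy=4,interpolation=2)
c[:300,410:800]=cv2.resize(w[170:270,260:390],None,fx=3,fy=3,interpolation=2)
c[300:600,410:800]=cv2.resize(b[170:270,130:260],None,fx=3,fy=3,interpolation=2)
cv2.imwrite('pics/end.png',c)
```

```text
10.9917 [ 0.473  -0.2008  0.269 ] [ 0.6303  0.8915 -0.8263] [-0.0329 -0.0232  0.0353] 0.022757024213710432
```

View pics/end.png

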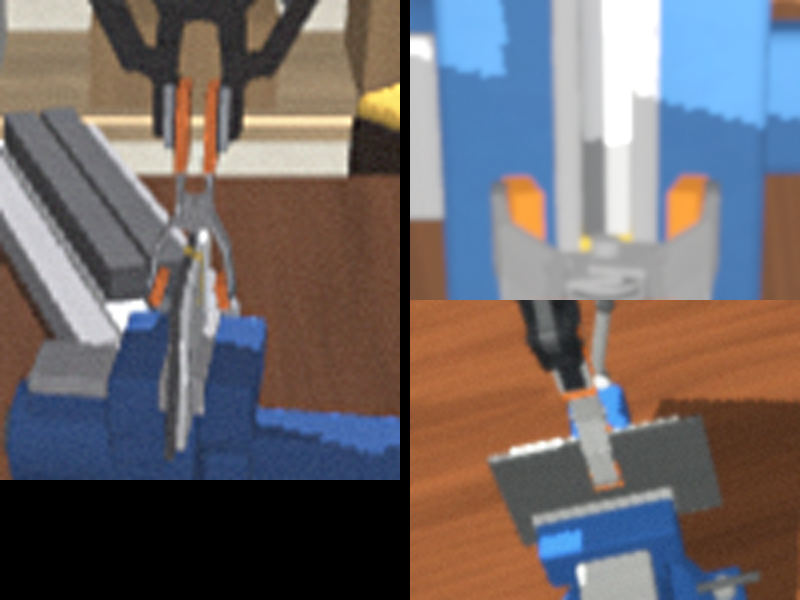

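Run:
```python
from h import *
s=bot.sense();T=s['position'];n=Rn.from_quat(s['eef_rot']).as_matrix()[:,0]
h=cv2.cvtColor(cv2.imread('pics/end_a.png'),cv2.COLOR_BGR2HSV)
k,l,st,ce=cv2.connectedComponentsWithStats(cv2.inRange(h[155:185,345:380],(3,130,80),(20,255,255)))
for j in range(1,k):
    if st[j,4]>5:
        x,y,W,H=st[j,:4]
        for e in(y,y+H):
            c,d=ray('side',(345+ce[j][0],155+e));print(c+d*((T+.010*np.array([.13,.99,0])-c)@n)/(d@n))
print(abs(s['qd']).max() if hasattr(s['qd'],'max') else s['qd'],s['opening'],s['time'])
workorder.job_done()
```

```text
[ 0.4572 -0.1886  0.207 ]
[ 0.4558 -0.1884  0.174 ]
[ 0.4928 -0.1934  0.197 ]
[ 0.4923 -0.1933  0.1739]
0.0017353449634423604 0.0226240829304461 11.1417
the job is handed in; nothing more can be done
```

I handed the job in at 11.1 s. The orange clamp is held squeezed wide open over the plates at the yellow mark, with a pad on each side. The handover gives no verdict, so what follows rests on my own checks.

I squeezed the clamp to its stop on the rail, checked in pictures that both pads were off the bar, and only then lifted it. I centred it on the mark and lowered it slowly. I commanded no motion towards the blue clamp, drill, hammer or red look-alikes, but I did not measure them again at the end.

**Last checks**
- **Grip and stillness:** the fingers read 22.6 mm, the same as when first squeezed. The arm was practically still.
- **Contact:** the wrist force was about 1 N. The last pictures show gaps on both sides of the plates.
- **Position:** before the last lowering, the clamp was centred to about 1.5 mm of the mark.
- **Pad depth:** the pad bottoms measured about 174 mm above the bench. With 16 mm pads, their tops are near 190–194 mm, below the lower plate edge at 202 mm.

**Checks that disagreed**
- **+x pad:** the colour mask in the last side view put its top at 197 mm, which is still below the edge.
- **-x pad:** the same mask gave 207 mm. That blob is 33 mm tall, so I took it to have run into another coloured area and went by its lower edge and the pictures.
- **Mark position:** the three cameras differed by up to 3 mm across the plates. I settled it with a wrist view close above the edge.

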